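Raise and lock the humidity probe mast

TASK

The telescoping humidity probe mast on the rubber mat is stowed: its post is down and twist-locked. Turn its T handle anticlockwise (seen from above) until it stops, to unlock it, draw the post up only until you feel it meet the springy stop near the top, and there turn the handle back clockwise all the way home, so that it is locked and stands raised by itself when you let go. Use gentle force on the mast throughout, never forcing a twist or a pull that is blocked, and leave the small things lying around it where they are.

Things in the scene. Friction and masses are not known exactly. Their poses are not given: they have to be found in the camera images.
- stand: The mast's fixed lower part: grey foot plate 120 (x) x 90 (y) x 12 mm, upright aluminium sleeve 52 mm in diameter with a thin rib on its +x side. Origin: centre of the foot's underside, on the sleeve's upright axis, about which the post turns and along which it slides. More than 25 N between post and sleeve inside (pulling or twisting against a block) or against the sleeve from outside is forcing it.
- collar (a point): Centre of the top of the grey collar (58 mm in diameter) on the sleeve, 155 mm above the foot's underside; the post comes out here. Hidden inside, the post's two lugs run in an upright channel with a catch ledge high up. Below the ledge a wall stops the twist from going back under about 0.76 rad; locked at the bottom, the post cannot rise; turned to 0 above the ledge, it rests on it.
- handle (a point): Centre of the T handle on the post: white bar 86 mm long (along y), 18 wide (x), 18 high; 202 mm above the foot's underside when stowed. z up. A brass tip 14 mm in diameter stands 12 mm above the bar's middle. Post below 16 to 18 mm in diameter, 38 mm free between bar and collar when stowed. Sliding part 0.3 to 0.5 kg, sinks if let go unlocked; friction 1 N sliding, 0.1 N m turning.
- ext (a joint): Extension of the post in m: 0 stowed (start), grows upward. The catch ledge is met at 0.055 to 0.095, different each time, hidden and not measured: it must be felt. The spring stop (7 N per mm) is touched 2.5 mm above the ledge height, so where it is first felt the handle is free to turn back; let go when locked, the post settles 2 to 4 mm onto the ledge.
- twist (a joint): Twist of the handle relative to the stand in rad, growing anticlockwise seen from above: 0 is fully locked (bar along the stand's y axis), 1.1 is the end stop of the unlocked side; starts at 0 to 0.08.
- clip: Bystander: steel wire hatch basket clip, 80 x 34 x 8 mm, lying loose on the mat; origin at the centre of its underside.
- latch: Bystander: pale blue plastic crate latch, 70 x 32 x 21 mm, lying loose on the mat; origin at the centre of its underside.
- plug: Bystander: loose brass humidity plug, 30 mm in diameter and 32 mm high, upright; origin at the centre of its underside.
- egg: Bystander: loose white ceramic marker egg, 44 mm in diameter and 53 mm high, standing on its flattened end; origin at the centre of its underside.

How it is judged:
On the way, in this order (a step that is already met when the one before it is completed fails the run):
1. the handle is turned to the unlocked side with the post still down (value of joint twist above 0.8 rad and value of joint ext below 0.02 m), for 0.1 s.
2. the post is drawn up while unlocked (value of joint twist above 0.7 rad and value of joint ext above 0.04 m), for 0.1 s.
At the end, for the whole second after the job is handed in: The post stands raised on the hidden catch by itself (extension over 50 mm, not moving) with the handle turned back to within 0.2 rad of fully locked, and is let go (value of joint twist below 0.2 rad and value of joint ext above 0.05 m and velocity of joint ext between -0.005 and 0.005 m/s); the robot touches nothing.
It fails at once if more than 25 N on the mast's sleeve and catch (the post was forced, or the sleeve was hit) (contact force between stand and anything else above 25 N).
It fails at once if a bystander is moved by more than 20 mm (distance of any of clip, latch, plug, egg from where it was at the start of the episode above 0.02 m).
It also fails if it takes over 61 s, if anything falls off the work surface, if the arm or the gripper's body presses on something with over 40 N, if the wrist force passes 120 N, or if a joint passes its speed limit or range.

ROBOT

A 6-joint arm with a two-finger parallel gripper is mounted at the origin on the work surface. World frame = base frame: x ahead of the robot, y to its left, z up, the work surface at z = 0. Lengths are in m, angles in rad, forces in N, time in s.
With the tool pointing down it reaches from about 0.375 to 0.975 m from the base axis. Payload 3.8 kg.
Tool frame: the origin (TCP) lies on the centre line of the jaws, within the pads' length; the fingertips stand 25 mm ahead of it and the grasp point (between the pads) lies 6 mm ahead of it; z points along the fingers, y is the direction in which the jaws open and shut (so a half turn about z gives the same grasp; the last joint's range is limited). The gripper opens to 85 mm and grips with 20 to 120 N. Pads are 22 mm wide; open, the fingers measure 114 mm over their backs; the gripper's body (76 mm by 85 mm) begins 54 mm behind the grasp point. The pads swing forward as they close: fully open they stand 13 mm farther back than shut.
Start: joints at [1.28, 0.264, 1.604, -0, 1.274, -0.037], TCP at [0.169, 0.653, 0.256] pointing down, gripper open.
Joint ranges: [-2.63, 2.63], [-0.94, 2.18], [0.31, 2.57], [-1.31, 4.45], [0, 2.66], [-2.55, 2.55]. Speed limits (rad/s): [2.57, 2.57, 3.14, 3.14, 3.14, 3.14].

INTERFACE

Orientations are given as a rotation vector (axis times angle).
In Python, from workcell import bot gives the robot as it stands.
- The arm moves only by the tool servo_tool, never from a script. Its argument "moves" is a list of rows, each a list of 3 entries, a list of its own where there are three numbers: the closure in counts, from 0 (fully open) to 255 (shut), then the shift along the tool's x, y, z in m, then the turn about the tool's z in rad. A call has exactly 8 rows; each row shifts and turns the pose as measured when the row begins, along the tool's axes as they then stand; what a row does not reach is not made up. A row lasts 1/12 s, in which the tool goes at most 41.7 mm and 7.16 degrees, less where a joint would pass 70% of its speed; a pose out of reach is approached as far as the arm can. A call is refused whole if a number of a shift passes 0.0417 or a number of a turn 0.125, either way. A call with a gripper value outside its range is refused whole. The fingers move at their own pace and stop on an object; "newtons" is the grip in N (left out, the last holds). Time passes only in rows, so rows that do not move let the fingers close, or fill a call up. It gives the time, the measured TCP pose, the force and the opening at its end, in the units of the state.
- bot.read_state(): the state, without advancing time (a new reading comes with each control period).
- bot.read_camera(name): name is "scene" or "top" or "wrist"; returns a dict with "pixels" (420x560x3 uint8, red, green, blue), "depth" (420x560 float32, m along the optical axis (not along the pixel's ray), 0 where there is no reading), "intrinsics" (3x3 intrinsics, pixels), "dist" ([k1, k2, p1, p2, k3] as OpenCV has them; the pictures are not rectified), "R" (3x3) and "t" (3): a world point X has camera coordinates R X + t. Camera axes: x right, y down, z forward; pixel columns grow to the right and rows downward; lengths in m; the calibration is good to about 2 mm. A picture is of the moment at which its call begins.
- bot.finish_job(): hands the job in, once; it reports no verdict.
The state is a dict: "time": time; "q": joint angles; "joint_vel": joint speeds; "joint_torque": joint torques, N m; "tool_pos": TCP position; "tcp_rot": TCP orientation; "wrist_force": force on the tool from outside, world axes, zero at the start; "torque": the same for the moment, N m; "width": opening from 0.0 (shut) to 1.0 (fully open).
Only numpy, scipy, OpenCV 4.12 (cv2) and the standard library are available. Lean on these libraries where they do the work, as an engineer would, in place of code of your own. Each camera call takes 0.05 s, during which the arm holds its last target.

## Working session

There is one attempt and no reset: what is moved stays moved. The work goes in short steps, Python scripts to look and compute and a tool call to move; the robot and the scene stay as the last step left them, time stands still between calls to the robot, and variables do not carry over. Pictures are saved under pics/ and viewed, and the job is handed in when it is done.

Besides the shell and the picture viewer there is one more tool, called after "Call:" in YAML: its name, and indented under it one key for each argument. servo_tool: Moves the arm, as the interface text tells. Its arguments: {"type":"object","properties":{"moves":{"type":"array","items":{"type":"array"}},"newtons":{"type":"number"}},"required":["moves"]}

```bash
mkdir -p pics; python3 - <<'E'
from workcell import bot
import cv2, numpy as np, pickle
d={}
for n in ["scene","top"]:
    c=bot.read_camera(n); d[n]=c
    cv2.imwrite(f"pics/{n}0.png",c["pixels"][:,:,::-1])
pickle.dump(d,open("c0.pkl","wb"))
s=bot.read_state()
for k,v in s.items(): print(k,np.round(v,3))
for n in d: print(n,-d[n]["R"].T@d[n]["t"],d[n]["R"].round(2).tolist())
E
```

```text
time 0.1
q [ 1.28   0.265  1.605 -0.     1.274 -0.037]
joint_vel [-0.002 -0.002 -0.003  0.    -0.002 -0.001]
joint_torque [ 0.0000e+00 -5.1670e+01 -3.6859e+01 -0.0000e+00  6.0000e-03 -0.0000e+00]
tool_pos [0.169 0.653 0.255]
tcp_rot [-3.980e-01 -3.116e+00  3.000e-03]
wrist_force [ 0.301  0.426 -0.313]
torque [-0.04  -0.006 -0.034]
width 1.001
scene [ 0.82571333 -0.17822383  0.69587415] [[0.72, 0.7, -0.01], [0.59, -0.61, -0.52], [-0.37, 0.37, -0.85]]
top [0.4662931  0.05738767 0.82963308] [[0.01, -1.0, 0.0], [-0.99, -0.01, -0.16], [0.16, -0.0, -0.99]]
```

View pics/scene0.png

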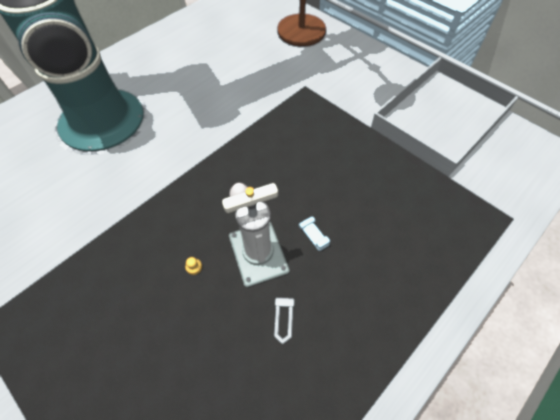

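View pics/top0.png

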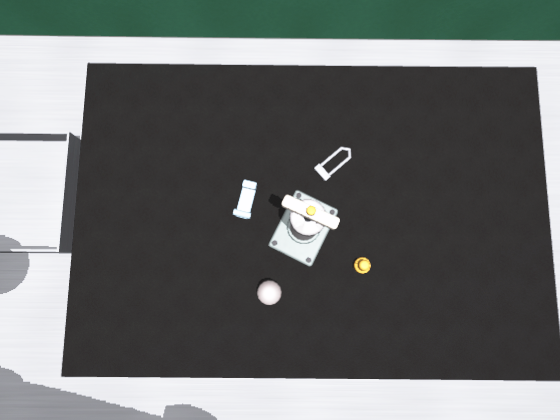

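The top view shows the mast handle centred at about (311,212), with the bar running from (283,200) to (338,223). The bystanders are the latch (245,198), clip (335,162), plug (363,265) and egg (269,292). The scene view agrees. Next I'll measure from depth.

```bash
cat > h.py <<'E'
import cv2, numpy as np
def cloud(c):
    h,w=c["depth"].shape
    u,v=np.meshgrid(np.arange(w),np.arange(h))
    p=cv2.undistortPoints(np.stack([u,v],-1).reshape(-1,1,2).astype(np.float64),c["intrinsics"],np.array(c["dist"])).reshape(h,w,2)
    z=c["depth"].astype(float)
    X=np.dstack([p[...,0]*z,p[...,1]*z,z])
    W=(X-np.array(c["t"]))@np.array(c["R"])
    W[z==0]=np.nan
    return W
def rect(P):
    (c,s,a)=cv2.minAreaRect((P*1000).astype(np.float32)); b=cv2.boxPoints((c,s,a))
    e=[b[1]-b[0],b[2]-b[1]]; L=max(e,key=np.linalg.norm)
    return np.round(c,1),np.round(s,1),np.arctan2(L[1],L[0])
E
python3 - <<'E'
import pickle,numpy as np
from h import *
d=pickle.load(open("c0.pkl","rb"))
for n in d:
    W=cloud(d[n]); rgb=d[n]["pixels"].astype(int)
    if n=="top": print({k:W[v,u].round(3).tolist() for k,(u,v) in dict(bar=(311,212),latch=(245,198),clip=(323,170),plug=(363,265),egg=(269,292),foot=(285,245)).items()})
    c=np.array([W[212,311,0],W[212,311,1]]) if n=="top" else c
    near=np.hypot(W[...,0]-c[0],W[...,1]-c[1])<0.1
    for nm,lo,hi in [("bar",.203,.216),("collar",.148,.16),("foot",.008,.016)]:
        m=near&(W[...,2]>lo)&(W[...,2]<hi)
        P=W[m]; 
        if len(P)<5: print(n,nm,len(P));continue
        print(n,nm,len(P),rect(P[:,:2]),P.mean(0).round(4), "zmed",np.median(P[:,2]).round(4))
E
```

```text
Traceback (most recent call last):
NameError: name 'c' is not defined
```

```bash
cat > m.py <<'E'
import pickle,numpy as np
from h import *
d=pickle.load(open("c0.pkl","rb"))
for n in ["top","scene"]:
    W=cloud(d[n])
    if n=="top":
        print({k:W[v,u].round(3).tolist() for k,(u,v) in dict(bar=(311,212),latch=(245,198),clip=(323,170),plug=(363,265),egg=(269,292),foot=(285,245)).items()})
        c=W[212,311,:2]
    near=np.hypot(W[...,0]-c[0],W[...,1]-c[1])<0.1
    for nm,lo,hi in [("bar",.203,.216),("tip",.218,.23),("collar",.148,.16),("foot",.008,.016)]:
        m=near&(W[...,2]>lo)&(W[...,2]<hi)
        P=W[m]
        if len(P)<5: print(n,nm,len(P));continue
        print(n,nm,len(P),rect(P[:,:2]),P.mean(0).round(4), "zmed",np.median(P[:,2]).round(4))
E
python3 m.py
```

```text
{'bar': [0.556, 0.016, 0.229], 'latch': [0.615, 0.125, 0.012], 'clip': [0.67, -0.023, 0.013], 'plug': [0.49, -0.091, 0.037], 'egg': [0.442, 0.077, 0.059], 'foot': [0.526, 0.049, 0.019]}
top bar 414 (array([559.2,  14.9]), array([85.9, 18.7]), np.float32(1.1487775)) [0.5568 0.0144 0.2138] zmed 0.2148
top tip 100 (array([559.5,  17. ]), array([73.3, 13.1]), np.float32(1.1844444)) [0.5585 0.0158 0.2255] zmed 0.2273
top collar 284 (array([559.2,  16.5]), array([53.7, 56.5]), np.float32(-0.059704185)) [0.5521 0.0182 0.1588] zmed 0.1591
top foot 544 (array([554.9,  14.9]), array([185.1, 198.4]), np.float32(-1.491356)) [0.5453 0.0234 0.0129] zmed 0.0145
scene bar 563 (array([562.2,  16.4]), array([85.9, 18.7]), np.float32(1.1371102)) [0.5653 0.0139 0.2124] zmed 0.2141
scene tip 77 (array([562.3,  16. ]), array([12.9, 12.4]), np.float32(0.6123403)) [0.5635 0.015  0.2257] zmed 0.2267
scene collar 469 (array([566.6,  14. ]), array([56.8, 47.4]), np.float32(1.1300162)) [0.5694 0.0114 0.1583] zmed 0.159
scene foot 540 (array([562.6,   6.9]), array([183.9, 132.9]), np.float32(1.0036772)) [0.5802 0.0042 0.0145] zmed 0.0151
```

The measurements agree: bar 86×19 mm, centred near (0.560, 0.016), centre height about 0.205, long-axis angle about 1.143 rad. The collar is near (0.563, 0.015) and the mat adds about 3 mm. I'll grasp across the bar with tool-y yaw at −0.43 (q6 ≈ +0.46, about −0.65 after the twist). First I move over without turning.

Call:
servo_tool:
  moves:
    - [0, [-0.02, -0.02, -0.02], 0]
    - [0, [-0.027, -0.026, -0.015], 0]
    - [0, [-0.027, -0.026, -0.01], 0]
    - [0, [-0.027, -0.026, 0], 0]
    - [0, [-0.027, -0.026, 0], 0]
    - [0, [-0.027, -0.026, 0], 0]
    - [0, [-0.027, -0.026, 0], 0]
    - [0, [-0.027, -0.026, 0], 0]
  newtons: 25

```text
time: 0.77
tool_pos: [0.3211, 0.3995, 0.2956]
tcp_rot: [-0.378, -3.115, 0.015]
wrist_force: [0.3, -0.6, -0.1]
width: 1.003
```

Call:
servo_tool:
  moves:
    - [0, [-0.027, -0.026, 0], 0]
    - [0, [-0.027, -0.026, 0], 0]
    - [0, [-0.027, -0.026, 0], 0]
    - [0, [-0.027, -0.026, 0], 0]
    - [0, [-0.027, -0.026, 0], 0]
    - [0, [-0.027, -0.026, 0], 0]
    - [0, [-0.027, -0.026, 0], 0]
    - [0, [0, 0, 0], 0]

```text
time: 1.43
tool_pos: [0.4658, 0.1592, 0.2944]
tcp_rot: [-0.383, -3.114, 0.022]
wrist_force: [-0.5, -0.9, 0.0]
width: 0.998
```

Call:
servo_tool:
  moves:
    - [0, [-0.025, -0.023, 0], 0]
    - [0, [-0.025, -0.023, 0], 0]
    - [0, [-0.025, -0.023, 0], 0]
    - [0, [-0.025, -0.023, 0], 0]
    - [0, [-0.025, -0.022, 0], 0]
    - [0, [0, 0, 0], 0.1]
    - [0, [0, 0, 0], 0.12]
    - [0, [0, 0, 0], 0.12]

```text
time: 2.1
tool_pos: [0.5615, 0.0096, 0.2909]
tcp_rot: [-0.924, -2.993, 0.024]
wrist_force: [-0.3, 0.2, -0.2]
width: 0.999
```

Call:
servo_tool:
  moves:
    - [0, [0, 0, 0], 0.12]
    - [0, [0, 0, 0], 0.12]
    - [0, [0, 0, 0], 0.12]
    - [0, [0, 0, 0], 0.12]
    - [0, [0, 0, 0], 0.12]
    - [0, [0, 0, 0], 0.12]
    - [0, [0, 0, 0], 0.12]
    - [0, [0, 0, 0], 0.12]

```text
time: 2.77
tool_pos: [0.5584, 0.012, 0.2853]
tcp_rot: [-2.244, -2.185, 0.037]
wrist_force: [0.8, 0.7, -0.7]
width: 0.998
```

```bash
cat > st.py <<'E'
from workcell import bot
import numpy as np
from scipy.spatial.transform import Rotation as Ro
def st():
    s=bot.read_state(); R=Ro.from_rotvec(s["tcp_rot"]).as_matrix()
    print("t",round(s["time"],2),"pos",np.round(s["tool_pos"],4),"F",np.round(s["wrist_force"],1),"M",np.round(s["torque"],2),"w",np.round(s["width"],3))
    print("q",np.round(s["q"],3)); print("yaw_y",round(float(np.arctan2(R[1,1],R[0,1])),4)); print("R",np.round(R,4).tolist())
    return s,R
E
python3 - <<'E'
from st import *
s,R=st()
print(R.T@(np.array([0.5605,0.0158,0.30])-s["tool_pos"]))
E
```

```text
t 2.77 pos [0.5584 0.012  0.2853] F [ 0.8  0.7 -0.7] M [-0.02  0.01 -0.01] w 0.998
q [-0.017  0.041  1.805 -0.011  1.318  0.013]
yaw_y -0.0268
R [[0.0265, 0.9994, -0.0231], [0.9996, -0.0268, -0.0104], [-0.011, -0.0229, -0.9997]]
[ 0.0037091   0.00165582 -0.01480575]
```

Call:
servo_tool:
  moves:
    - [0, [0, 0, -0.003], 0.1]
    - [0, [0, 0, -0.003], 0.1]
    - [0, [0, 0, -0.003], 0.1]
    - [0, [0, 0, -0.003], 0.08]
    - [0, [0, 0, 0], 0.03]
    - [0, [0, 0, 0], 0]
    - [0, [0, 0, 0], 0]
    - [0, [0, 0, 0], 0]

```text
time: 3.43
tool_pos: [0.5554, 0.0158, 0.2929]
tcp_rot: [-2.661, -1.652, 0.051]
wrist_force: [0.1, 0.3, -0.2]
width: 1.001
```

```bash
python3 - <<'E'
from st import *
import pickle,cv2
s,R=st()
print(R.T@(np.array([0.5605,0.0158,0.30])-s["tool_pos"]))
d={n:bot.read_camera(n) for n in ["wrist","scene"]}
pickle.dump(d,open("c1.pkl","wb"))
for n in d: cv2.imwrite(f"pics/{n}1.png",d[n]["pixels"][:,:,::-1])
from h import *
for n in d:
    W=cloud(d[n])
    near=np.hypot(W[...,0]-.56,W[...,1]-.016)<0.1
    for nm,lo,hi in [("bar",.204,.217),("tip",.219,.23),("collar",.15,.162)]:
        P=W[near&(W[...,2]>lo)&(W[...,2]<hi)]
        if len(P)<5: print(n,nm,len(P));continue
        print(n,nm,len(P),rect(P[:,:2]),P.mean(0).round(4),np.median(P[:,2]).round(4))
E
```

```text
t 3.43 pos [0.5554 0.0158 0.2929] F [ 0.1  0.3 -0.2] M [ 0.01 -0.02 -0.  ] w 1.001
q [-0.011  0.037  1.795 -0.01   1.341  0.451]
yaw_y -0.4599
R [[0.4432, 0.8958, -0.0326], [0.8961, -0.4437, -0.0091], [-0.0226, -0.0252, -0.9994]]
[ 0.00208752  0.00444659 -0.00726833]
wrist bar 3986 (array([560.6,  17.1]), array([84.7, 18.1]), np.float32(1.147707)) [0.5625 0.0212 0.2139] 0.2142
wrist tip 560 (array([560.6,  16.8]), array([13.3, 13.6]), np.float32(-0.6844371)) [0.5609 0.0176 0.2255] 0.2261
wrist collar 2548 (array([560.5,  16.7]), array([51.1, 57.6]), np.float32(-0.41180074)) [0.5614 0.0175 0.1584] 0.1585
scene bar 607 (array([562.6,  16.3]), array([86.1, 18.5]), np.float32(1.1516887)) [0.5646 0.0129 0.2131] 0.2146
scene tip 8 (array([566.4,  12.6]), array([7.7, 1.1]), np.float32(0.9413214)) [0.5663 0.0124 0.2205] 0.22
scene collar 664 (array([566.9,  13.9]), array([56.7, 47.4]), np.float32(1.1448548)) [0.5687 0.0119 0.1591] 0.1595
```

View pics/wrist1.png

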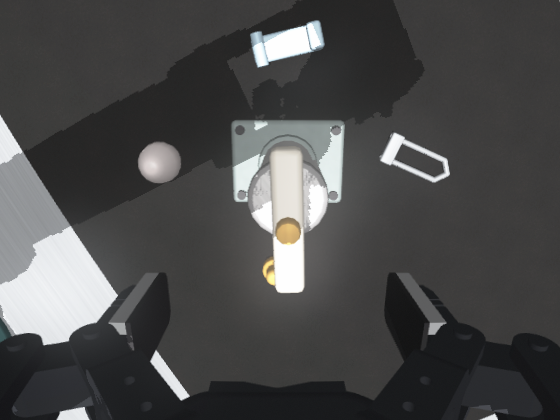

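The wrist view shows the bar centred at about (288,225) with the tip at (288,232), the pads open on both sides, and the bystanders clear. The tool has drifted by about 34 mrad of tilt, so I'll check whether rows with no motion drift as well.

Call:
servo_tool:
  moves:
    - [0, [0, 0, 0], 0]
    - [0, [0, 0, 0], 0]
    - [0, [0, 0, 0], 0]
    - [0, [0, 0, 0], 0]
    - [0, [0, 0, 0], 0]
    - [0, [0, 0, 0], 0]
    - [0, [0, 0, 0], 0]
    - [0, [0, 0, 0], 0]

```text
time: 4.2
tool_pos: [0.5553, 0.0156, 0.2926]
tcp_rot: [-2.66, -1.653, 0.051]
wrist_force: [0.4, -0.5, -0.5]
width: 1.001
```

```bash
python3 -c "
from st import *
s,R=st()
print(R.T@(np.array([0.5607,0.0166,0.27])-s['tool_pos']))"
```

```text
t 4.2 pos [0.5553 0.0156 0.2926] F [ 0.4 -0.5 -0.5] M [0.02 0.   0.03] w 1.001
q [-0.011  0.038  1.796 -0.01   1.341  0.45 ]
yaw_y -0.4592
R [[0.4426, 0.8961, -0.033], [0.8964, -0.4431, -0.0091], [-0.0228, -0.0256, -0.9994]]
[0.00378258 0.00503191 0.02240135]
```

Call:
servo_tool:
  moves:
    - [0, [0, 0, 0.03], 0]
    - [0, [0.002, 0.0025, 0], -0.02]
    - [0, [0.002, 0.0025, 0], -0.015]
    - [0, [0, 0, -0.008], 0]
    - [0, [0, 0, -0.008], 0]
    - [0, [0, 0, -0.008], 0]
    - [0, [0, 0, -0.006], 0]
    - [0, [0, 0, 0], 0]

```text
time: 4.87
tool_pos: [0.5648, 0.0173, 0.3012]
tcp_rot: [-2.63, -1.706, 0.042]
wrist_force: [0.6, 0.2, 0.4]
width: 1.001
```

```bash
python3 -c "
from st import *
s,R=st()
print(R.T@(np.array([0.5607,0.0166,0.27])-s['tool_pos']))"
```

```text
t 4.87 pos [0.5648 0.0173 0.3012] F [0.6 0.2 0.4] M [ 0.06 -0.03 -0.02] w 1.001
q [-0.008  0.047  1.77  -0.01   1.35   0.414]
yaw_y -0.4202
R [[0.4075, 0.9128, -0.0259], [0.913, -0.4078, -0.0092], [-0.0189, -0.0199, -0.9996]]
[-0.00170089 -0.00283579  0.03126225]
```

Call:
servo_tool:
  moves:
    - [0, [0, 0, 0.04], 0]
    - [0, [0, 0, -0.008], 0]
    - [0, [0, 0, -0.008], 0]
    - [0, [0, 0, -0.008], 0]
    - [0, [0, 0, -0.008], 0]
    - [0, [0, 0, 0.04], 0]
    - [0, [0, 0, -0.008], 0]
    - [0, [0, 0, -0.008], 0]

```text
time: 5.53
tool_pos: [0.5642, 0.0171, 0.2803]
tcp_rot: [-2.635, -1.709, 0.03]
wrist_force: [1.4, 0.3, 1.9]
width: 1.0
```

```bash
python3 -c "
from st import *
s,R=st()
print(R.T@(np.array([0.5607,0.0166,0.27])-s['tool_pos']))"
```

```text
t 5.53 pos [0.5642 0.0171 0.2803] F [1.4 0.3 1.9] M [ 0.   -0.07 -0.02] w 1.0
q [-0.008  0.051  1.804 -0.01   1.303  0.414]
yaw_y -0.42
R [[0.4076, 0.913, -0.0165], [0.913, -0.4078, -0.0093], [-0.0152, -0.0113, -0.9998]]
[-0.0017075  -0.00285597  0.01031068]
```

Quick strokes down with slow ones up do remove the tilt, so I'll repeat.

Call:
servo_tool:
  moves:
    - [0, [0, 0, -0.008], 0]
    - [0, [0, 0, -0.008], 0]
    - [0, [0, 0, -0.008], 0]
    - [0, [0, 0, -0.005], 0]
    - [0, [0, 0, 0.04], 0]
    - [0, [0, 0, -0.008], 0]
    - [0, [0, 0, -0.008], 0]
    - [0, [0, 0, 0], 0]

```text
time: 6.2
tool_pos: [0.5715, 0.0172, 0.3045]
tcp_rot: [2.626, 1.703, 0.002]
wrist_force: [-0.1, 0.3, 0.9]
width: 0.998
```

```bash
python3 -c "
from st import *
s,R=st()
print(R.T@(np.array([0.5607,0.0166,0.27])-s['tool_pos']))"
```

```text
t 6.2 pos [0.5715 0.0172 0.3045] F [-0.1  0.3  0.9] M [ 0.02  0.04 -0.03] w 0.998
q [-0.008  0.038  1.774 -0.01   1.323  0.414]
yaw_y -0.42
R [[0.4078, 0.913, 0.0075], [0.913, -0.4077, -0.0095], [-0.0056, 0.0107, -0.9999]]
[-0.00475885 -0.01000531  0.03442156]
```

Call:
servo_tool:
  moves:
    - [0, [-0.002, -0.004, 0], 0]
    - [0, [-0.002, -0.004, 0], 0]
    - [0, [-0.001, -0.003, 0.005], 0]
    - [0, [0, 0, 0.008], 0]
    - [0, [0, 0, 0.008], 0]
    - [0, [0, 0, 0.008], 0]
    - [0, [0, 0, 0.005], 0]
    - [0, [0, 0, 0], 0]

```text
time: 6.87
tool_pos: [0.5654, 0.0167, 0.2766]
tcp_rot: [2.618, 1.698, 0.024]
wrist_force: [0.7, 0.7, -0.1]
width: 1.005
```

```bash
python3 -c "
from st import *
s,R=st()
print(R.T@(np.array([0.5607,0.0166,0.213])-s['tool_pos']))"
```

```text
t 6.87 pos [0.5654 0.0167 0.2766] F [ 0.7  0.7 -0.1] M [ 0.01  0.   -0.04] w 1.005
q [-0.009  0.03   1.833 -0.01   1.254  0.414]
yaw_y -0.4201
R [[0.4078, 0.9127, 0.0249], [0.9131, -0.4077, -0.0097], [0.0013, 0.0267, -0.9996]]
[-0.00207708 -0.00594943  0.063501  ]
```

Call:
servo_tool:
  moves:
    - [0, [-0.001, -0.002, 0.002], 0]
    - [0, [-0.001, -0.002, 0.002], 0]
    - [0, [0, -0.002, 0.002], 0]
    - [0, [0, 0, 0.002], 0]
    - [0, [0, 0, 0.002], 0]
    - [0, [0, 0, 0.002], 0]
    - [0, [0, 0, 0.002], 0]
    - [0, [0, 0, 0.002], 0]

```text
time: 7.53
tool_pos: [0.5587, 0.0173, 0.2581]
tcp_rot: [2.618, 1.698, 0.023]
wrist_force: [-0.3, 0.2, 0.3]
width: 0.997
```

```bash
python3 -c "
from st import *
s,R=st()
print(R.T@(np.array([0.5607,0.0166,0.213])-s['tool_pos']))"
```

```text
t 7.53 pos [0.5587 0.0173 0.2581] F [-0.3  0.2  0.3] M [-0.    0.07 -0.01] w 0.997
q [-0.008  0.029  1.868 -0.01   1.221  0.415]
yaw_y -0.42
R [[0.4078, 0.9128, 0.0236], [0.9131, -0.4077, -0.0096], [0.0009, 0.0255, -0.9997]]
[0.00015548 0.00089815 0.04517329]
```

Call:
servo_tool:
  moves:
    - [0, [0, 0, 0.003], 0]
    - [0, [0, 0, 0.003], 0]
    - [0, [0, 0, 0.003], 0]
    - [0, [0, 0, 0.003], 0]
    - [0, [0, 0, 0.003], 0]
    - [0, [0, 0, 0.003], 0]
    - [0, [0, 0, 0.003], 0]
    - [0, [0, 0, 0.003], 0]

```text
time: 8.2
tool_pos: [0.5598, 0.0169, 0.2319]
tcp_rot: [2.618, 1.698, 0.024]
wrist_force: [-0.3, -0.1, 0.1]
width: 0.998
```

```bash
python3 -c "
from st import *
s,R=st()
print(R.T@(np.array([0.5607,0.0166,0.213])-s['tool_pos']))"
```

```text
t 8.2 pos [0.5598 0.0169 0.2319] F [-0.3 -0.1  0.1] M [0.04 0.03 0.01] w 0.998
q [-0.009  0.05   1.896 -0.01   1.171  0.415]
yaw_y -0.4201
R [[0.4078, 0.9127, 0.0244], [0.9131, -0.4077, -0.0097], [0.0011, 0.0262, -0.9997]]
[7.44657407e-05 4.89380459e-04 1.89235637e-02]
```

Call:
servo_tool:
  moves:
    - [0, [0, 0, -0.04], 0]
    - [0, [0, 0, 0.003], 0]
    - [0, [0, 0, 0.003], 0]
    - [0, [0, 0, 0.003], 0]
    - [0, [0, 0, 0.003], 0]
    - [0, [0, 0, 0.003], 0]
    - [0, [0, 0, 0.003], 0]
    - [0, [0, 0, 0.003], 0]

```text
time: 8.87
tool_pos: [0.558, 0.0171, 0.2471]
tcp_rot: [2.62, 1.699, 0.019]
wrist_force: [0.5, 0.9, -0.4]
width: 0.999
```

```bash
python3 -c "
from st import *
s,R=st()
print(R.T@(np.array([0.5607,0.0166,0.213])-s['tool_pos']))"
```

```text
t 8.87 pos [0.558  0.0171 0.2471] F [ 0.5  0.9 -0.4] M [ 0.03 -0.02 -0.06] w 0.999
q [-0.009  0.037  1.88  -0.01   1.203  0.415]
yaw_y -0.4201
R [[0.4079, 0.9128, 0.0206], [0.913, -0.4078, -0.0096], [-0.0004, 0.0227, -0.9997]]
[0.00066272 0.00188136 0.03417707]
```

Call:
servo_tool:
  moves:
    - [0, [0, 0.001, 0.003], 0]
    - [0, [0, 0.001, 0.004], 0]
    - [0, [0, 0, 0.004], 0]
    - [0, [0, 0, 0.004], 0]
    - [0, [0, 0, 0.004], 0]
    - [0, [0, 0, 0.004], 0]
    - [0, [0, 0, 0.004], 0]
    - [0, [0, 0, 0.004], 0]

```text
time: 9.53
tool_pos: [0.5599, 0.0158, 0.2112]
tcp_rot: [2.621, 1.7, 0.015]
wrist_force: [-0.3, -0.0, 0.1]
width: 1.002
```

```bash
python3 -c "
from st import *
s,R=st()
print(R.T@(np.array([0.5607,0.0166,0.213])-s['tool_pos']))"
```

```text
t 9.53 pos [0.5599 0.0158 0.2112] F [-0.3 -0.   0.1] M [-0.02 -0.03  0.04] w 1.002
q [-0.011  0.07   1.914 -0.01   1.14   0.414]
yaw_y -0.4201
R [[0.4079, 0.9129, 0.0179], [0.913, -0.4078, -0.0096], [-0.0015, 0.0202, -0.9998]]
[ 0.00099537  0.00041702 -0.00180202]
```

Call:
servo_tool:
  moves:
    - [120, [0, 0, 0], 0]
    - [160, [0, 0, 0], 0]
    - [180, [0, 0, 0], 0]
    - [200, [0, 0, 0], 0]
    - [220, [0, 0, 0], 0]
    - [240, [0, 0, 0], 0]
    - [255, [0, 0, 0], 0]
    - [255, [0, 0, 0], 0]
  newtons: 25

```text
time: 10.2
tool_pos: [0.5591, 0.016, 0.2103]
tcp_rot: [2.623, 1.7, 0.013]
wrist_force: [0.0, -0.2, -0.6]
width: 0.207
```

```bash
python3 -c "
from st import *
s,R=st()
print(R.T@(np.array([0.5607,0.0166,0.213])-s['tool_pos']))
import cv2
for n in ['scene']: cv2.imwrite('pics/%s2.png'%n,bot.read_camera(n)['pixels'][120:300,160:360,::-1].repeat(3,0).repeat(3,1))"
```

```text
t 10.2 pos [0.5591 0.016  0.2103] F [ 0.  -0.2 -0.6] M [ 0.03  0.13 -0.08] w 0.207
q [-0.011  0.071  1.915 -0.01   1.14   0.414]
yaw_y -0.4205
R [[0.4082, 0.9127, 0.0156], [0.9129, -0.4081, -0.0091], [-0.0019, 0.018, -0.9998]]
[ 0.00114673  0.00126421 -0.0027003 ]
```

View pics/scene2.png

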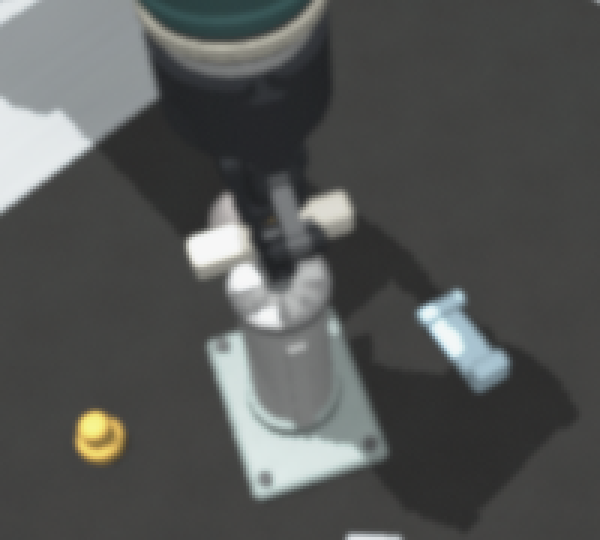

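The fingers are on the bar at 17.6 mm and the forces are near zero. I'll turn anticlockwise, which is negative about tool z, in small rows and check the force between calls.

Call:
servo_tool:
  moves:
    - [255, [0, 0, 0], -0.04]
    - [255, [0, 0, 0], -0.04]
    - [255, [0, 0, 0], -0.04]
    - [255, [0, 0, 0], -0.04]
    - [255, [0, 0, 0], -0.04]
    - [255, [0, 0, 0], -0.04]
    - [255, [0, 0, 0], -0.04]
    - [255, [0, 0, 0], 0]

```text
time: 10.92
tool_pos: [0.5596, 0.0161, 0.2103]
tcp_rot: [2.346, 2.063, 0.011]
wrist_force: [0.8, -0.9, -0.6]
width: 0.206
```

```bash
python3 -c "
from st import *
s,R=st()"
```

```text
t 10.92 pos [0.5596 0.0161 0.2103] F [ 0.8 -0.9 -0.6] M [ 0.    0.06 -0.  ] w 0.206
q [-0.011  0.071  1.915 -0.009  1.139  0.121]
yaw_y -0.1283
R [[0.1281, 0.9916, 0.0169], [0.9917, -0.1279, -0.0086], [-0.0063, 0.0179, -0.9998]]
```

Turned 0.29 rad with forces under 1.3 N, so I continue.

Call:
servo_tool:
  moves:
    - [255, [0, 0, 0], -0.05]
    - [255, [0, 0, 0], -0.05]
    - [255, [0, 0, 0], -0.05]
    - [255, [0, 0, 0], -0.05]
    - [255, [0, 0, 0], -0.05]
    - [255, [0, 0, 0], -0.05]
    - [255, [0, 0, 0], -0.05]
    - [255, [0, 0, 0], -0.05]

```text
time: 11.58
tool_pos: [0.5602, 0.0164, 0.2102]
tcp_rot: [1.88, 2.493, 0.008]
wrist_force: [0.3, -0.1, -0.5]
width: 0.205
```

Call:
servo_tool:
  moves:
    - [255, [0, 0, 0], -0.04]
    - [255, [0, 0, 0], -0.04]
    - [255, [0, 0, 0], -0.04]
    - [255, [0, 0, 0], -0.04]
    - [255, [0, 0, 0], -0.03]
    - [255, [0, 0, 0], 0]
    - [255, [0, 0, 0], 0]
    - [255, [0, 0, 0], 0]

```text
time: 12.25
tool_pos: [0.5604, 0.0166, 0.2103]
tcp_rot: [1.635, 2.66, 0.007]
wrist_force: [0.5, -1.0, -0.2]
width: 0.203
```

```bash
python3 -c "
from st import *
s,R=st()"
```

```text
t 12.25 pos [0.5604 0.0166 0.2103] F [ 0.5 -1.  -0.2] M [0.16 0.16 0.1 ] w 0.203
q [-0.011  0.071  1.915 -0.007  1.137 -0.477]
yaw_y 0.4689
R [[-0.4517, 0.892, 0.019], [0.8921, 0.4519, -0.0063], [-0.0142, 0.0141, -0.9998]]
```

Call:
servo_tool:
  moves:
    - [255, [0, 0, 0], -0.025]
    - [255, [0, 0, 0], -0.025]
    - [255, [0, 0, 0], -0.025]
    - [255, [0, 0, 0], 0]
    - [255, [0, 0, 0], 0]
    - [255, [0, 0, 0], 0]
    - [255, [0, 0, 0], 0]
    - [255, [0, 0, 0], 0]

```text
time: 12.92
tool_pos: [0.5605, 0.0168, 0.2103]
tcp_rot: [1.528, 2.723, 0.007]
wrist_force: [0.1, -0.3, 0.1]
width: 0.205
```

```bash
python3 -c "
from st import *
s,R=st()"
```

```text
t 12.92 pos [0.5605 0.0168 0.2103] F [ 0.1 -0.3  0.1] M [0.21 0.1  0.02] w 0.205
q [-0.011  0.071  1.914 -0.006  1.137 -0.557]
yaw_y 0.5483
R [[-0.521, 0.8533, 0.0192], [0.8534, 0.5212, -0.0058], [-0.015, 0.0133, -0.9998]]
```

Call:
servo_tool:
  moves:
    - [255, [0, 0, 0], -0.015]
    - [255, [0, 0, 0], -0.015]
    - [255, [0, 0, 0], -0.01]
    - [255, [0, 0, 0], 0]
    - [255, [0, 0, 0], 0]
    - [255, [0, 0, 0], 0]
    - [255, [0, 0, 0], 0]
    - [255, [0, 0, 0], 0]

```text
time: 13.58
tool_pos: [0.5605, 0.0168, 0.2103]
tcp_rot: [1.468, 2.755, 0.006]
wrist_force: [0.9, -0.1, -1.5]
width: 0.206
```

```bash
python3 -c "
from st import *
s,R=st()"
```

```text
t 13.58 pos [0.5605 0.0168 0.2103] F [ 0.9 -0.1 -1.5] M [ 0.16  0.1  -0.12] w 0.206
q [-0.011  0.071  1.915 -0.006  1.136 -0.601]
yaw_y 0.5921
R [[-0.5579, 0.8297, 0.0192], [0.8298, 0.5581, -0.0056], [-0.0154, 0.0128, -0.9998]]
```

Call:
servo_tool:
  moves:
    - [255, [0, 0, 0], -0.01]
    - [255, [0, 0, 0], -0.01]
    - [255, [0, 0, 0], -0.01]
    - [255, [0, 0, 0], 0]
    - [255, [0, 0, 0], 0]
    - [255, [0, 0, 0], 0]
    - [255, [0, 0, 0], 0]
    - [255, [0, 0, 0], 0]

```text
time: 14.25
tool_pos: [0.5605, 0.0169, 0.2103]
tcp_rot: [1.422, 2.779, 0.006]
wrist_force: [-0.2, -0.2, -0.2]
width: 0.208
```

```bash
python3 -c "
from st import *
s,R=st()"
```

```text
t 14.25 pos [0.5605 0.0169 0.2103] F [-0.2 -0.2 -0.2] M [ 0.19  0.15 -0.06] w 0.208
q [-0.011  0.071  1.914 -0.006  1.136 -0.634]
yaw_y 0.6254
R [[-0.5852, 0.8107, 0.0193], [0.8107, 0.5854, -0.0055], [-0.0157, 0.0124, -0.9998]]
```

Call:
servo_tool:
  moves:
    - [255, [0, 0, 0], -0.01]
    - [255, [0, 0, 0], -0.01]
    - [255, [0, 0, 0], -0.005]
    - [255, [0, 0, 0], 0]
    - [255, [0, 0, 0], 0]
    - [255, [0, 0, 0], 0]
    - [255, [0, 0, 0], 0]
    - [255, [0, 0, 0], 0]

```text
time: 14.92
tool_pos: [0.5606, 0.0169, 0.2103]
tcp_rot: [1.385, 2.798, 0.006]
wrist_force: [0.4, -0.2, -0.4]
width: 0.208
```

```bash
python3 -c "
from st import *
s,R=st()"
```

```text
t 14.92 pos [0.5606 0.0169 0.2103] F [ 0.4 -0.2 -0.4] M [ 0.21  0.13 -0.16] w 0.208
q [-0.011  0.071  1.914 -0.005  1.136 -0.661]
yaw_y 0.6519
R [[-0.6065, 0.7949, 0.0193], [0.7949, 0.6067, -0.0051], [-0.0158, 0.0123, -0.9998]]
```

Turned 1.07 rad in all. Moment about z has reached about −0.16 N m, so the handle is at or just short of the end stop. I'll back off slightly and lift slowly.

Call:
servo_tool:
  moves:
    - [255, [0, 0, 0], 0.01]
    - [255, [0, 0, -0.002], 0]
    - [255, [0, 0, -0.003], 0]
    - [255, [0, 0, -0.003], 0]
    - [255, [0, 0, -0.003], 0]
    - [255, [0, 0, -0.003], 0]
    - [255, [0, 0, -0.003], 0]
    - [255, [0, 0, 0], 0]

```text
time: 15.58
tool_pos: [0.5602, 0.0169, 0.2266]
tcp_rot: [1.397, 2.792, 0.005]
wrist_force: [0.6, -0.1, -2.0]
width: 0.208
```

```bash
python3 -c "
from st import *
s,R=st()"
```

```text
t 15.58 pos [0.5602 0.0169 0.2266] F [ 0.6 -0.1 -2. ] M [ 0.15 -0.09 -0.03] w 0.208
q [-0.011  0.058  1.898 -0.006  1.168 -0.651]
yaw_y 0.6428
R [[-0.5992, 0.8004, 0.0187], [0.8004, 0.5994, -0.0058], [-0.0158, 0.0115, -0.9998]]
```

Call:
servo_tool:
  moves:
    - [255, [0, 0, -0.003], 0]
    - [255, [0, 0, -0.003], 0]
    - [255, [0, 0, -0.003], 0]
    - [255, [0, 0, -0.003], 0]
    - [255, [0, 0, -0.003], 0]
    - [255, [0, 0, -0.003], 0]
    - [255, [0, 0, -0.003], 0]
    - [255, [0, 0, 0], 0]

```text
time: 16.25
tool_pos: [0.5599, 0.017, 0.2502]
tcp_rot: [1.397, 2.791, 0.005]
wrist_force: [1.5, 0.2, -1.8]
width: 0.208
```

```bash
python3 -c "
from st import *
s,R=st()
import cv2
for n in ['scene']: cv2.imwrite('pics/%s3.png'%n,bot.read_camera(n)['pixels'][120:300,160:360,::-1].repeat(3,0).repeat(3,1))
st()"
```

```text
t 16.25 pos [0.5599 0.017  0.2502] F [ 1.5  0.2 -1.8] M [ 0.13 -0.17  0.11] w 0.208
q [-0.011  0.039  1.872 -0.006  1.21  -0.652]
yaw_y 0.6429
R [[-0.5993, 0.8003, 0.0196], [0.8004, 0.5995, -0.006], [-0.0165, 0.0121, -0.9998]]
t 16.3 pos [0.5599 0.017  0.2502] F [ 1.2 -0.1 -2.7] M [ 0.17 -0.14  0.07] w 0.209
q [-0.011  0.039  1.872 -0.006  1.21  -0.652]
yaw_y 0.6428
R [[-0.5992, 0.8004, 0.0197], [0.8004, 0.5994, -0.0059], [-0.0165, 0.0122, -0.9998]]
```

View pics/scene3.png

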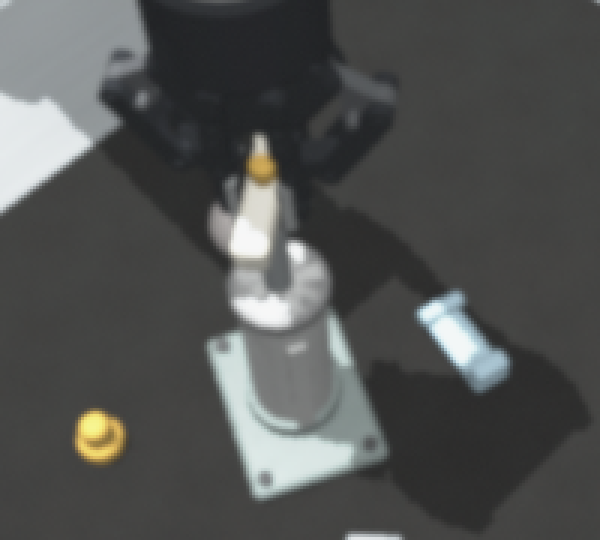

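The crop shows the post drawn out of the collar (at about (275,270)) with the bar still in the jaws, so ext ≈ 0.040. I'll go to about 0.053 and then creep.

Call:
servo_tool:
  moves:
    - [255, [0, 0, -0.003], 0]
    - [255, [0, 0, -0.003], 0]
    - [255, [0, 0, -0.003], 0]
    - [255, [0, 0, -0.003], 0]
    - [255, [0, 0, 0], 0]
    - [255, [0, 0, 0], 0]
    - [255, [0, 0, 0], 0]
    - [255, [0, 0, 0], 0]

```text
time: 16.97
tool_pos: [0.5596, 0.017, 0.2633]
tcp_rot: [1.397, 2.791, 0.005]
wrist_force: [2.1, -0.1, -4.1]
width: 0.205
```

Call:
servo_tool:
  moves:
    - [255, [0, 0, -0.001], 0]
    - [255, [0, 0, -0.001], 0]
    - [255, [0, 0, -0.0005], 0]
    - [255, [0, 0, 0], 0]
    - [255, [0, 0, 0], 0]
    - [255, [0, 0, 0], 0]
    - [255, [0, 0, 0], 0]
    - [255, [0, 0, 0], 0]

```text
time: 17.63
tool_pos: [0.5596, 0.0171, 0.2655]
tcp_rot: [1.397, 2.792, 0.005]
wrist_force: [1.4, -0.3, -4.2]
width: 0.204
```

```bash
python3 -c "
from st import *
s,R=st()"
```

```text
t 17.63 pos [0.5596 0.0171 0.2655] F [ 1.4 -0.3 -4.2] M [ 0.16 -0.34 -0.06] w 0.204
q [-0.011  0.029  1.855 -0.006  1.239 -0.652]
yaw_y 0.6428
R [[-0.5992, 0.8003, 0.0193], [0.8004, 0.5994, -0.0059], [-0.0163, 0.0119, -0.9998]]
```

Call:
servo_tool:
  moves:
    - [255, [-0.0003, 0.0003, -0.001], 0]
    - [255, [-0.0002, 0.0003, -0.001], 0]
    - [255, [0, 0, -0.0005], 0]
    - [255, [0, 0, 0], 0]
    - [255, [0, 0, 0], 0]
    - [255, [0, 0, 0], 0]
    - [255, [0, 0, 0], 0]
    - [255, [0, 0, 0], 0]

```text
time: 18.3
tool_pos: [0.5598, 0.017, 0.2679]
tcp_rot: [1.398, 2.793, 0.004]
wrist_force: [1.6, -0.6, -3.9]
width: 0.211
```

Call:
servo_tool:
  moves:
    - [255, [0, 0, -0.001], 0]
    - [255, [0, 0, -0.001], 0]
    - [255, [0, 0, -0.0005], 0]
    - [255, [0, 0, 0], 0]
    - [255, [0, 0, 0], 0]
    - [255, [0, 0, 0], 0]
    - [255, [0, 0, 0], 0]
    - [255, [0, 0, 0], 0]

```text
time: 18.97
tool_pos: [0.5598, 0.0171, 0.2707]
tcp_rot: [1.398, 2.793, 0.004]
wrist_force: [2.0, 0.3, -5.1]
width: 0.205
```

Call:
servo_tool:
  moves:
    - [255, [0, 0, -0.001], 0]
    - [255, [0, 0, -0.001], 0]
    - [255, [0, 0, 0], 0]
    - [255, [0, 0, 0], 0]
    - [255, [0, 0, 0], 0]
    - [255, [0, 0, 0], 0]
    - [255, [0, 0, 0], 0]
    - [255, [0, 0, 0], 0]

```text
time: 19.63
tool_pos: [0.5598, 0.0171, 0.273]
tcp_rot: [1.398, 2.793, 0.004]
wrist_force: [1.7, -0.4, -4.3]
width: 0.208
```

Call:
servo_tool:
  moves:
    - [255, [0, 0, -0.001], 0]
    - [255, [0, 0, -0.001], 0]
    - [255, [0, 0, -0.0005], 0]
    - [255, [0, 0, 0], 0]
    - [255, [0, 0, 0], 0]
    - [255, [0, 0, 0], 0]
    - [255, [0, 0, 0], 0]
    - [255, [0, 0, 0], 0]

```text
time: 20.3
tool_pos: [0.5598, 0.0171, 0.2749]
tcp_rot: [1.398, 2.793, 0.004]
wrist_force: [2.0, -0.1, -4.7]
width: 0.207
```

Call:
servo_tool:
  moves:
    - [255, [0, 0, -0.001], 0]
    - [255, [0, 0, -0.001], 0]
    - [255, [0, 0, -0.0005], 0]
    - [255, [0, 0, 0], 0]
    - [255, [0, 0, 0], 0]
    - [255, [0, 0, 0], 0]
    - [255, [0, 0, 0], 0]
    - [255, [0, 0, 0], 0]

```text
time: 20.97
tool_pos: [0.5593, 0.017, 0.2752]
tcp_rot: [1.399, 2.794, 0.002]
wrist_force: [3.2, -0.1, -7.7]
width: 0.204
```

Call:
servo_tool:
  moves:
    - [255, [0, 0, -0.001], 0]
    - [255, [0, 0, -0.0005], 0]
    - [255, [0, 0, 0], 0]
    - [255, [0, 0, 0], 0]
    - [255, [0, 0, 0], 0]
    - [255, [0, 0, 0], 0]
    - [255, [0, 0, 0], 0]
    - [255, [0, 0, 0], 0]

```text
time: 21.63
tool_pos: [0.5591, 0.017, 0.2755]
tcp_rot: [1.399, 2.795, 0.002]
wrist_force: [4.3, -0.3, -9.2]
width: 0.205
```

```bash
python3 -c "
from st import *
s,R=st()"
```

```text
t 21.63 pos [0.5591 0.017  0.2755] F [ 4.3 -0.3 -9.2] M [ 0.19 -0.66  0.02] w 0.205
q [-0.011  0.025  1.84  -0.006  1.262 -0.651]
yaw_y 0.6425
R [[-0.5991, 0.8006, 0.0146], [0.8006, 0.5992, -0.0061], [-0.0136, 0.008, -0.9999]]
```

The force went from 4.7 to 7.7 to 9.2 N while height rose only 0.6 mm. That is the spring stop, first touched at TCP z ≈ 0.2748 (ext ≈ 0.0645). I'll ease back to that height, relieve the side load and turn back clockwise.

Call:
servo_tool:
  moves:
    - [255, [-0.0003, 0.0004, 0.0004], 0]
    - [255, [-0.0002, 0.0003, 0.0002], 0]
    - [255, [0, 0, 0], 0]
    - [255, [0, 0, 0], 0.02]
    - [255, [0, 0, 0], 0.03]
    - [255, [0, 0, 0], 0.03]
    - [255, [0, 0, 0], 0.03]
    - [255, [0, 0, 0], 0]

```text
time: 22.3
tool_pos: [0.5593, 0.017, 0.2753]
tcp_rot: [1.562, 2.709, 0.001]
wrist_force: [3.7, 0.5, -8.1]
width: 0.208
```

```bash
python3 -c "
from st import *
s,R=st()"
```

```text
t 22.3 pos [0.5593 0.017  0.2753] F [ 3.7  0.5 -8.1] M [ 0.02 -0.58 -0.  ] w 0.208
q [-0.01   0.026  1.839 -0.007  1.263 -0.533]
yaw_y 0.525
R [[-0.5011, 0.8653, 0.013], [0.8653, 0.5012, -0.0067], [-0.0123, 0.0079, -0.9999]]
```

Call:
servo_tool:
  moves:
    - [255, [-0.0003, 0.0005, 0.0005], 0.03]
    - [255, [-0.0003, 0.0005, 0.0005], 0.03]
    - [255, [0, 0, 0], 0.03]
    - [255, [0, 0, 0], 0.02]
    - [255, [0, 0, 0], 0]
    - [255, [0, 0, 0], 0]
    - [255, [0, 0, 0], 0]
    - [255, [0, 0, 0], 0]

```text
time: 22.97
tool_pos: [0.5596, 0.0168, 0.2752]
tcp_rot: [1.712, 2.618, 0.0]
wrist_force: [2.6, 0.3, -8.1]
width: 0.208
```

```bash
python3 -c "
from st import *
s,R=st()"
```

```text
t 22.97 pos [0.5596 0.0168 0.2752] F [ 2.6  0.3 -8.1] M [ 0.03 -0.45  0.01] w 0.208
q [-0.01   0.028  1.837 -0.007  1.265 -0.421]
yaw_y 0.413
R [[-0.4012, 0.9159, 0.0112], [0.9159, 0.4013, -0.0073], [-0.0112, 0.0074, -0.9999]]
```

Call:
servo_tool:
  moves:
    - [255, [-0.0001, 0.0004, 0.001], 0.02]
    - [255, [0, 0, 0], 0.02]
    - [255, [0, 0, 0], 0.02]
    - [255, [0, 0, 0], 0.02]
    - [255, [0, 0, 0], 0.02]
    - [255, [0, 0, 0], 0]
    - [255, [0, 0, 0], 0]
    - [255, [0, 0, 0], 0]

```text
time: 23.63
tool_pos: [0.5597, 0.0167, 0.2751]
tcp_rot: [1.853, 2.52, 0.0]
wrist_force: [1.4, 0.3, -5.8]
width: 0.209
```

```bash
python3 -c "
from st import *
s,R=st()"
```

```text
t 23.63 pos [0.5597 0.0167 0.2751] F [ 1.4  0.3 -5.8] M [ 0.03 -0.24  0.09] w 0.209
q [-0.01   0.029  1.837 -0.008  1.265 -0.311]
yaw_y 0.3029
R [[-0.2982, 0.9544, 0.0108], [0.9544, 0.2983, -0.0077], [-0.0106, 0.008, -0.9999]]
```

Good: 5.8 N vertical, almost just the weight, and a small side load. I'll keep turning clockwise past the wall angle (yaw ≈ 0.31) and watch the moment.

Call:
servo_tool:
  moves:
    - [255, [0, 0, 0], 0.02]
    - [255, [0, 0, 0], 0.02]
    - [255, [0, 0, 0], 0.02]
    - [255, [0, 0, 0], 0.02]
    - [255, [0, 0, 0], 0.02]
    - [255, [0, 0, 0], 0]
    - [255, [0, 0, 0], 0]
    - [255, [0, 0, 0], 0]

```text
time: 24.3
tool_pos: [0.5596, 0.0166, 0.2751]
tcp_rot: [1.99, 2.414, 0.001]
wrist_force: [1.8, -1.4, -6.1]
width: 0.204
```

```bash
python3 -c "
from st import *
s,R=st()"
```

```text
t 24.3 pos [0.5596 0.0166 0.2751] F [ 1.8 -1.4 -6.1] M [ 0.06 -0.18  0.12] w 0.204
q [-0.01   0.029  1.837 -0.008  1.265 -0.2  ]
yaw_y 0.1919
R [[-0.1906, 0.9816, 0.0105], [0.9816, 0.1907, -0.0079], [-0.0098, 0.0088, -0.9999]]
```

Call:
servo_tool:
  moves:
    - [255, [0, 0, 0], 0.03]
    - [255, [0, 0, 0], 0.03]
    - [255, [0, 0, 0], 0.03]
    - [255, [0, 0, 0], 0.03]
    - [255, [0, 0, 0], 0.03]
    - [255, [0, 0, 0], 0.03]
    - [255, [0, 0, 0], 0.03]
    - [255, [0, 0, 0], 0]

```text
time: 24.97
tool_pos: [0.5593, 0.0165, 0.2751]
tcp_rot: [2.242, 2.182, 0.002]
wrist_force: [2.3, -0.6, -7.2]
width: 0.208
```

```bash
python3 -c "
from st import *
s,R=st()"
```

```text
t 24.97 pos [0.5593 0.0165 0.2751] F [ 2.3 -0.6 -7.2] M [ 0.02 -0.21  0.05] w 0.208
q [-0.01   0.028  1.837 -0.009  1.266  0.02 ]
yaw_y -0.0273
R [[0.0273, 0.9996, 0.0097], [0.9996, -0.0273, -0.0083], [-0.008, 0.0099, -0.9999]]
```

Call:
servo_tool:
  moves:
    - [255, [0, 0.0005, 0.0006], 0.03]
    - [255, [0, 0, 0], 0.04]
    - [255, [0, 0, 0], 0.04]
    - [255, [0, 0, 0], 0.04]
    - [255, [0, 0, 0], 0.04]
    - [255, [0, 0, 0], 0.04]
    - [255, [0, 0, 0], 0.04]
    - [255, [0, 0, 0], 0]

```text
time: 25.63
tool_pos: [0.559, 0.0164, 0.2749]
tcp_rot: [2.522, 1.855, 0.002]
wrist_force: [2.2, -1.0, -7.0]
width: 0.204
```

```bash
python3 -c "
from st import *
s,R=st()"
```

```text
t 25.63 pos [0.559  0.0164 0.2749] F [ 2.2 -1.  -7. ] M [-0.01 -0.27 -0.07] w 0.204
q [-0.01   0.029  1.837 -0.009  1.268  0.295]
yaw_y -0.3024
R [[0.2979, 0.9546, 0.0078], [0.9546, -0.2978, -0.0085], [-0.0058, 0.01, -0.9999]]
```

Call:
servo_tool:
  moves:
    - [255, [0, 0.0003, 0.0003], 0.025]
    - [255, [0, 0, 0], 0.025]
    - [255, [0, 0, 0], 0.025]
    - [255, [0, 0, 0], 0.02]
    - [255, [0, 0, 0], 0]
    - [255, [0, 0, 0], 0]
    - [255, [0, 0, 0], 0]
    - [255, [0, 0, 0], 0]

```text
time: 26.3
tool_pos: [0.559, 0.0164, 0.2749]
tcp_rot: [2.607, 1.733, 0.002]
wrist_force: [0.6, -0.3, -5.5]
width: 0.205
```

```bash
python3 -c "
from st import *
s,R=st()"
```

```text
t 26.3 pos [0.559  0.0164 0.2749] F [ 0.6 -0.3 -5.5] M [-0.03 -0.15  0.  ] w 0.205
q [-0.01   0.029  1.836 -0.009  1.268  0.39 ]
yaw_y -0.3975
R [[0.3872, 0.922, 0.0073], [0.922, -0.3871, -0.0084], [-0.0049, 0.01, -0.9999]]
```

Call:
servo_tool:
  moves:
    - [255, [0, 0, 0], 0.012]
    - [255, [0, 0, 0], 0.012]
    - [255, [0, 0, 0], 0.01]
    - [255, [0, 0, 0], 0]
    - [255, [0, 0, 0], 0]
    - [255, [0, 0, 0], 0]
    - [255, [0, 0, 0], 0]
    - [255, [0, 0, 0], 0]

```text
time: 26.97
tool_pos: [0.559, 0.0164, 0.275]
tcp_rot: [2.639, 1.684, 0.003]
wrist_force: [0.7, -0.1, -7.0]
width: 0.21
```

```bash
python3 -c "
from st import *
s,R=st()"
```

```text
t 26.97 pos [0.559  0.0164 0.275 ] F [ 0.7 -0.1 -7. ] M [ 0.03 -0.11  0.07] w 0.21
q [-0.011  0.029  1.836 -0.009  1.269  0.427]
yaw_y -0.4345
R [[0.421, 0.907, 0.0072], [0.907, -0.421, -0.0084], [-0.0045, 0.0101, -0.9999]]
```

Call:
servo_tool:
  moves:
    - [255, [0, 0, 0], 0.01]
    - [255, [0, 0, 0], 0.01]
    - [255, [0, 0, 0], 0]
    - [255, [0, 0, 0], 0]
    - [255, [0, 0, 0], 0]
    - [255, [0, 0, 0], 0]
    - [255, [0, 0, 0], 0]
    - [255, [0, 0, 0], 0]

```text
time: 27.63
tool_pos: [0.5589, 0.0164, 0.2749]
tcp_rot: [2.657, 1.655, 0.002]
wrist_force: [0.3, -0.3, -5.9]
width: 0.208
```

```bash
python3 -c "
from st import *
s,R=st()"
```

```text
t 27.63 pos [0.5589 0.0164 0.2749] F [ 0.3 -0.3 -5.9] M [ 0.03 -0.14  0.12] w 0.208
q [-0.01   0.029  1.836 -0.009  1.269  0.449]
yaw_y -0.4566
R [[0.4409, 0.8975, 0.0071], [0.8975, -0.4409, -0.0084], [-0.0044, 0.01, -0.9999]]
```

Call:
servo_tool:
  moves:
    - [255, [0, 0, 0], 0.01]
    - [255, [0, 0, 0], 0.008]
    - [255, [0, 0, 0], 0]
    - [255, [0, 0, 0], 0]
    - [255, [0, 0, 0], 0]
    - [255, [0, 0, 0], 0]
    - [255, [0, 0, 0], 0]
    - [255, [0, 0, 0], 0]

```text
time: 28.3
tool_pos: [0.5589, 0.0164, 0.2749]
tcp_rot: [2.671, 1.632, 0.002]
wrist_force: [1.0, -0.9, -6.2]
width: 0.201
```

```bash
python3 -c "
from st import *
s,R=st()"
```

```text
t 28.3 pos [0.5589 0.0164 0.2749] F [ 1.  -0.9 -6.2] M [-0.   -0.09  0.4 ] w 0.201
q [-0.01   0.029  1.836 -0.009  1.269  0.467]
yaw_y -0.474
R [[0.4565, 0.8897, 0.007], [0.8897, -0.4564, -0.0091], [-0.0049, 0.0104, -0.9999]]
```

The moment jumped to 0.4 N m, which is the home stop. I'll relieve the twist and lower gently about 2.5–3 mm onto the ledge before opening.

Call:
servo_tool:
  moves:
    - [255, [0, 0, 0], -0.012]
    - [255, [0, 0, 0], 0]
    - [255, [0, 0, 0.0007], 0]
    - [255, [0, 0, 0.0007], 0]
    - [255, [0, 0, 0.0005], 0]
    - [255, [0, 0, 0], 0]
    - [255, [0, 0, 0], 0]
    - [255, [0, 0, 0], 0]

```text
time: 28.97
tool_pos: [0.559, 0.0164, 0.2747]
tcp_rot: [2.662, 1.646, 0.004]
wrist_force: [0.1, -0.3, -3.2]
width: 0.206
```

```bash
python3 -c "
from st import *
s,R=st()"
```

```text
t 28.97 pos [0.559  0.0164 0.2747] F [ 0.1 -0.3 -3.2] M [0.04 0.03 0.09] w 0.206
q [-0.01   0.029  1.837 -0.009  1.267  0.455]
yaw_y -0.463
R [[0.4466, 0.8947, 0.0081], [0.8947, -0.4466, -0.0084], [-0.0039, 0.011, -0.9999]]
```

Call:
servo_tool:
  moves:
    - [255, [0, 0, 0.001], 0]
    - [255, [0, 0, 0.001], 0]
    - [255, [0, 0, 0], 0]
    - [255, [0, 0, 0], 0]
    - [255, [0, 0, 0], 0]
    - [255, [0, 0, 0], 0]
    - [255, [0, 0, 0], 0]
    - [255, [0, 0, 0], 0]

```text
time: 29.63
tool_pos: [0.5591, 0.0164, 0.2732]
tcp_rot: [2.662, 1.646, 0.004]
wrist_force: [-0.6, 0.4, -3.5]
width: 0.209
```

```bash
python3 -c "
from st import *
s,R=st()"
```

```text
t 29.63 pos [0.5591 0.0164 0.2732] F [-0.6  0.4 -3.5] M [0.01 0.16 0.14] w 0.209
q [-0.01   0.03   1.839 -0.009  1.264  0.455]
yaw_y -0.463
R [[0.4467, 0.8947, 0.0085], [0.8947, -0.4466, -0.0084], [-0.0037, 0.0114, -0.9999]]
```

Call:
servo_tool:
  moves:
    - [255, [0, 0, 0.0008], 0]
    - [255, [0, 0, 0.0005], 0]
    - [255, [0, 0, 0], 0]
    - [255, [0, 0, 0], 0]
    - [255, [0, 0, 0], 0]
    - [255, [0, 0, 0], 0]
    - [255, [0, 0, 0], 0]
    - [255, [0, 0, 0], 0]

```text
time: 30.3
tool_pos: [0.5592, 0.0163, 0.2722]
tcp_rot: [2.662, 1.646, 0.005]
wrist_force: [-0.7, -0.2, -2.6]
width: 0.204
```

```bash
python3 -c "
from st import *
s,R=st()"
```

```text
t 30.3 pos [0.5592 0.0163 0.2722] F [-0.7 -0.2 -2.6] M [0.04 0.21 0.12] w 0.204
q [-0.011  0.031  1.84  -0.009  1.262  0.455]
yaw_y -0.4631
R [[0.4467, 0.8946, 0.0088], [0.8947, -0.4467, -0.0084], [-0.0036, 0.0116, -0.9999]]
```

Call:
servo_tool:
  moves:
    - [255, [0, 0, 0.0006], 0]
    - [255, [0, 0, 0], 0]
    - [255, [0, 0, 0], 0]
    - [255, [0, 0, 0], 0]
    - [255, [0, 0, 0], 0]
    - [255, [0, 0, 0], 0]
    - [255, [0, 0, 0], 0]
    - [255, [0, 0, 0], 0]

```text
time: 30.97
tool_pos: [0.5593, 0.0163, 0.2722]
tcp_rot: [2.662, 1.646, 0.005]
wrist_force: [-0.5, -1.3, -1.9]
width: 0.208
```

```bash
python3 -c "
from st import *
s,R=st()"
```

```text
t 30.97 pos [0.5593 0.0163 0.2722] F [-0.5 -1.3 -1.9] M [0.05 0.28 0.13] w 0.208
q [-0.011  0.03   1.84  -0.009  1.261  0.455]
yaw_y -0.4631
R [[0.4467, 0.8946, 0.0092], [0.8947, -0.4467, -0.0084], [-0.0034, 0.012, -0.9999]]
```

It no longer moves down and the load is dropping, so the post rests on the ledge. Opening.

Call:
servo_tool:
  moves:
    - [200, [0, 0, 0], 0]
    - [180, [0, 0, 0], 0]
    - [150, [0, 0, 0], 0]
    - [120, [0, 0, 0], 0]
    - [80, [0, 0, 0], 0]
    - [40, [0, 0, 0], 0]
    - [0, [0, 0, 0], 0]
    - [0, [0, 0, 0], 0]

```text
time: 31.63
tool_pos: [0.5619, 0.0164, 0.2753]
tcp_rot: [2.659, 1.643, 0.016]
wrist_force: [-0.9, 0.5, -1.4]
width: 1.002
```

Call:
servo_tool:
  moves:
    - [0, [0, 0, 0], 0]
    - [0, [0, 0, 0], 0]
    - [0, [0, 0, -0.004], 0]
    - [0, [0, 0, -0.005], 0]
    - [0, [0, 0, -0.005], 0]
    - [0, [0, 0, -0.005], 0]
    - [0, [0, 0, -0.005], 0]
    - [0, [0, 0, -0.005], 0]

```text
time: 32.3
tool_pos: [0.5609, 0.0167, 0.3061]
tcp_rot: [2.66, 1.643, 0.014]
wrist_force: [0.1, -0.2, -0.6]
width: 1.002
```

Call:
servo_tool:
  moves:
    - [0, [0, 0, -0.008], 0]
    - [0, [0, 0, -0.008], 0]
    - [0, [0, 0, -0.008], 0]
    - [0, [0, 0, -0.008], 0]
    - [0, [0, 0, -0.008], 0]
    - [0, [0, 0, -0.008], 0]
    - [0, [0, 0, 0], 0]
    - [0, [0, 0, 0], 0]

```text
time: 32.97
tool_pos: [0.5613, 0.0171, 0.3634]
tcp_rot: [2.657, 1.641, 0.022]
wrist_force: [0.0, 0.3, 0.1]
width: 1.002
```

```bash
python3 - <<'E'
from st import *
from h import *
import cv2
s,R=st()
for n in ["scene","top","wrist"]:
    c=bot.read_camera(n); W=cloud(c)
    if n!="top": cv2.imwrite(f"pics/{n}4.png",c["pixels"][:,:,::-1])
    near=np.hypot(W[...,0]-.56,W[...,1]-.016)<0.06
    for nm,lo,hi in [("bar",.266,.281),("tip",.283,.295)]:
        P=W[near&(W[...,2]>lo)&(W[...,2]<hi)]
        if len(P)<5: print(n,nm,len(P));continue
        print(n,nm,len(P),rect(P[:,:2]),np.median(P[:,2]).round(4))
E
```

```text
t 32.97 pos [0.5613 0.0171 0.3634] F [0.  0.3 0.1] M [-0.02  0.05  0.01] w 1.002
q [-0.009 -0.013  1.719 -0.008  1.414  0.456]
yaw_y -0.464
R [[0.4475, 0.894, 0.0216], [0.8943, -0.4475, -0.0082], [0.0024, 0.023, -0.9997]]
scene bar 794 (array([562.4,  16.2]), array([85.7, 18.5]), np.float32(1.1140687)) 0.2765
scene tip 75 (array([563. ,  15.1]), array([13. , 12.1]), np.float32(0.5439119)) 0.2884
top bar 352 (array([558.9,  15.3]), array([85.3, 17.5]), np.float32(1.1136036)) 0.2774
top tip 0
wrist bar 3687 (array([560.6,  17. ]), array([84.9, 18. ]), np.float32(1.1128123)) 0.276
wrist tip 480 (array([560.4,  16.7]), array([13.2, 13.4]), np.float32(-0.19137618)) 0.2878
```

View pics/scene4.png

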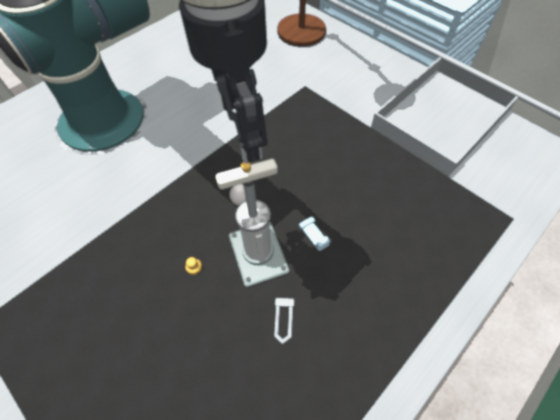

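View pics/wrist4.png

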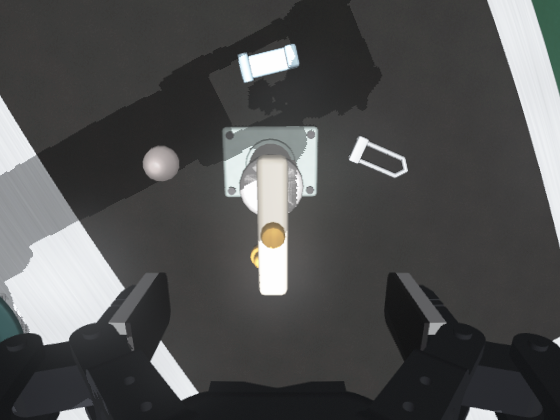

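Both views show the post raised and standing by itself (bar at about (247,174) in the scene view, 62 mm higher), the bar aligned with the stand, and the gripper clear. The bystanders are where they were.

```bash
python3 -c "
from workcell import bot
print(bot.finish_job())"
```

```text
the job is handed in; nothing more can be done
None
```

The mast is raised and locked, standing by itself with the gripper clear. I handed the job in with the clock at about 33 s; it reports no verdict.

- **Unlock:** I gripped the bar at 25 N and turned it anticlockwise by about 1.07 rad. The moment had risen to about 0.16 N m, so it was at or just short of the end stop. I did not push further to make sure.
- **Raise:** I drew the post up in small steps until I felt the spring stop. The upward pull went from 4.7 to 9.2 N over the last 0.6 mm, at an extension of about 64.5 mm.
- **Lock:** I turned the handle clockwise to the home stop (0.4 N m), then lowered about 2.6 mm onto the ledge and opened the gripper.
- **Last checks:**
  - All three cameras put the bar about 62 mm above its stowed height.
  - The bar is about 0.035 rad clockwise of where it started, which fits full lock.
  - The wrist force is near zero.
  - The small things look unmoved in the pictures; I did not measure them.
- **Forces:** wrist forces in the readings between moves stayed under about 11 N. I could not measure the force inside the sleeve directly, including at the 0.4 N m peak on the home stop.
- **Disagreement:** the cameras differed by about 3 mm in the mast's position. I used the wrist camera's value.
- **Tool tilt:** the tool drifted by up to about 34 mrad while approaching, and was down to 10–20 mrad while holding the bar.

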